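# Find the full screw tin by heft

## Task

One of these three identical screw tins is full and the other two are part used. Heft them to find the heaviest by feel, stand the two lighter ones upright in the divided crate, one to a cell, setting tins down rather than dropping them, and finish while still holding the heaviest in the gripper, upright and still, at least 15 cm clear of the counter. Do not disturb the tape roll, the carton or the wrench.

Things in the scene. Friction and masses are not known exactly. Their poses are not given: they have to be found in the camera images.
- tin_a_mid (a point): its centre, half-way up (50 mm above its underside), z along its axis. One of three outwardly identical closed round steel tins of screws, 56 mm in diameter and 100 mm tall, with a pressed-on lid, standing upright on the counter. They differ only in weight, 0.2 to 0.8 kg; the heaviest is at least 0.15 kg heavier than either of the others. Which tin is the heaviest cannot be seen; contents are fixed and centred
- tin_b_mid (a point): its centre, half-way up (50 mm above its underside), z along its axis. One of three outwardly identical closed round steel tins of screws, 56 mm in diameter and 100 mm tall, with a pressed-on lid, standing upright on the counter. They differ only in weight, 0.2 to 0.8 kg; the heaviest is at least 0.15 kg heavier than either of the others. Which tin is the heaviest cannot be seen; contents are fixed and centred
- tin_c_mid (a point): its centre, half-way up (50 mm above its underside), z along its axis. One of three outwardly identical closed round steel tins of screws, 56 mm in diameter and 100 mm tall, with a pressed-on lid, standing upright on the counter. They differ only in weight, 0.2 to 0.8 kg; the heaviest is at least 0.15 kg heavier than either of the others. Which tin is the heaviest cannot be seen; contents are fixed and centred
- crate: open plywood crate fixed to the counter, 96 mm (x) by 276 mm (y) outside and 45 mm high, floor and walls 5 mm, two cross walls make three equal cells in a row along its y; origin at the centre of its underside, z up; it stands at any yaw within 0.4 rad
- cell0 (a point): centre of the floor of the crate's -y end cell, 5 mm above the crate's underside; the cell is about 86 mm square inside, 90 mm from the middle one
- cell1 (a point): centre of the floor of the crate's middle cell, 5 mm above the crate's underside; the cell is about 86 mm square inside
- cell2 (a point): centre of the floor of the crate's +y end cell, 5 mm above the crate's underside; the cell is about 86 mm square inside, 90 mm from the middle one
- tape_mid (a point): bystander: centre of a roll of brown packing tape lying flat, 90 mm across and 48 mm high
- carton_mid (a point): bystander: centre of a cardboard carton, 60 x 110 x 50 mm high
- wrench: bystander: steel wrench lying flat, 170 mm long along its x, under 25 mm high; origin at the middle, on its underside
Mind the look-alikes: they are no part of the job. What is shaped like the part that bears tin_b_mid but black is not meant. What is shaped like the part that bears tin_c_mid but red is not meant.

How it is judged:
By the outcome, as a careful person would: the job done as asked, in the order asked, and still so for the second after the job is handed in, while the arm keeps its last pose, push and grip.
It also fails if it takes over 69 s, if anything falls off the work surface, if the arm or the gripper's body presses on something with over 40 N, if the wrist force passes 120 N, or if a joint passes its speed limit or range.

## Robot

A 6-joint arm with a two-finger parallel gripper is mounted at the origin on the work surface. World frame = base frame: x ahead of the robot, y to its left, z up, the work surface at z = 0. Lengths are in m, angles in rad, forces in N, time in s.
With the tool pointing down it reaches from about 0.35 to 0.8 m from the base axis. Payload 7.3 kg.
Tool frame: the origin (TCP) lies between the finger pads; the fingertips stand 25 mm ahead of it and the grasp point (between the pads) lies 6 mm ahead of it (r.tip_extent is the distance from the TCP to the fingertips, in m); z points along the fingers, y is the direction in which the jaws open and shut (so a half turn about z gives the same grasp; the last joint's range is limited). The gripper opens to 85 mm and grips with 20 to 120 N. Pads are 22 mm wide; open, the fingers measure 114 mm over their backs; the gripper's body (76 mm by 85 mm) begins 54 mm behind the grasp point. The pads swing forward as they close: fully open they stand 13 mm farther back than shut.
Start: joints at [0.982, 0.342, 1.524, -0, 1.275, -0.146], TCP at [0.225, 0.474, 0.256] pointing down, gripper open.
Joint ranges: [-2.53, 2.53], [-0.77, 2.02], [0.04, 2.7], [-1, 4.14], [0.28, 2.66], [-3.11, 3.11]. Speed limits (rad/s): [2.57, 2.57, 3.14, 3.14, 3.14, 3.14].

## Interface

Orientations are given as a unit quaternion [x, y, z, w].
In Python, from workcell import r, command_gripper, optics gives the robot as it stands. The module is installed in compiled form; this text tells all that it offers. Calls block until the motion is done:
- r.reach(position, orientation): joint-space move of the TCP to a pose.
- r.move_straight(position, orientation=None, speed=0.15, max_force=None): straight line of the TCP; orientation=None keeps the orientation; speed is the mean speed in m/s. With max_force (N) it stops when the force on the tool has changed by that much, and returns True; else False.
- r.movej(angles): joint-space move.
- command_gripper(opening, force=None): finger opening in m; force is the grip in N (None keeps the last); returns when the fingers have stopped.
- r.hold(seconds).
- r.solve_ik(position, orientation): joint angles nearest the present ones, or None.
- r.read_state(): the state.
- optics.get_image(name): name is "side" or "top"; returns (picture, depth): 420x560x3 uint8, red, green, blue; 420x560 float32, m along the optical axis (not along the pixel's ray), 0 where there is no reading.
- optics.camera_model(name): a dict with "K" (3x3 intrinsics, pixels), "R" (3x3) and "t" (3): a world point X has camera coordinates R X + t. Camera axes: x right, y down, z forward; pixel columns grow to the right and rows downward; lengths in m; the calibration is good to about 2 mm. A picture is of the moment at which its call begins. camera_model takes no time and is no camera call.
A pose or a line that the arm cannot do raises r.PlanningError and nothing moves.
- r.finish_job(): hands the job in, once; it reports no verdict.
The state is a dict: "time_s": time; "joint_positions": joint angles; "dq": joint speeds; "tau": joint torques, N m; "eef_pos": TCP position; "eef_rot": TCP orientation; "contact_force": force on the tool from outside, world axes, zero at the start; "torque": the same for the moment, N m; "grip_width": finger opening in m.
Only numpy, scipy, OpenCV 4.12 (cv2) and the standard library are available. Lean on these libraries where they do the work, as an engineer would, in place of code of your own. Each camera call takes 0.05 s, during which the arm holds its last target.

## Working session

There is one attempt and no reset: what is moved stays moved. The work goes in short steps, each a Python script; the robot and the scene stay as the last script left them, time stands still between calls to the robot, and variables do not carry over. Pictures are saved under pics/ and viewed, and the job is handed in when it is done.

```bash
mkdir -p pics; ls
python3 - <<'E'
from workcell import r, command_gripper, optics
import cv2,numpy as np
for n in("top","side"):
    p,d=optics.get_image(n); np.savez(f"{n}0.npz",p=p,d=d)
    cv2.imwrite(f"pics/{n}0.png",p[:,:,::-1])
    m=optics.camera_model(n);print(n,m["K"],m["R"],m["t"], -m["R"].T@m["t"], (d==0).mean())
s=r.read_state();print(s)
E
```

```text
pics
top [[403.91249257   0.         283.37458141]
 [  0.         403.91249257 210.44902186]
 [  0.           0.           1.        ]] [[-0.0197634  -0.99962772 -0.01881026]
 [-0.99011108  0.02218183 -0.13852084]
 [ 0.13888652  0.0158866  -0.99018087]] [-0.00286786  0.59006505  0.86666379] [ 0.46380535 -0.02972385  0.93983627] 0.004009353741496599
side [[420.69117564   0.         278.52862074]
 [  0.         420.69117564 215.18720485]
 [  0.           0.           1.        ]] [[ 0.74852784 -0.66303084  0.00980678]
 [-0.31696128 -0.37074506 -0.87297403]
 [ 0.58244452  0.650337   -0.4876681 ]] [-0.4721423   0.22595242  0.84537212] [-0.06735253 -0.77905093  0.61414181] 0.004022108843537415
{'time_s': 0.1, 'joint_positions': array([ 9.82013694e-01,  3.42666760e-01,  1.52490686e+00, -1.63142340e-05,
        1.27539060e+00, -1.45998095e-01]), 'dq': array([ 0.00179424, -0.00082208, -0.00143924,  0.00299145,  0.0009915 ,
        0.00162007]), 'tau': array([ 1.88031408e-03, -4.34444904e+01, -2.46491665e+01, -1.29714631e-04,
        4.59757081e-03,  9.01780197e-07]), 'eef_pos': array([0.22474677, 0.4741141 , 0.25569342]), 'eef_rot': array([ 2.19585749e-01,  9.75592962e-01, -6.42820897e-04, -2.39038563e-04]), 'contact_force': array([-0.32666285,  0.60121855,  0.34405846]), 'torque': array([ 0.01724369, -0.0407647 ,  0.02152793]), 'grip_width': 0.08564266246114481}
```

View pics/top0.png

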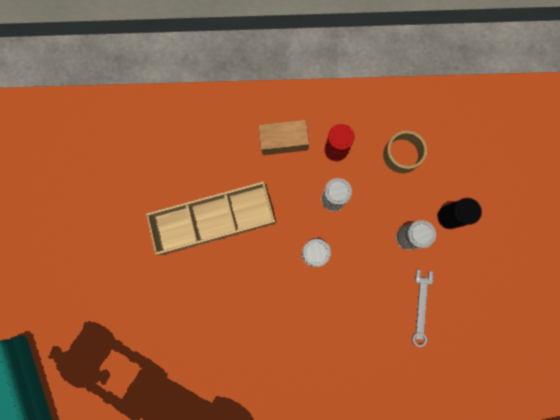

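View pics/side0.png

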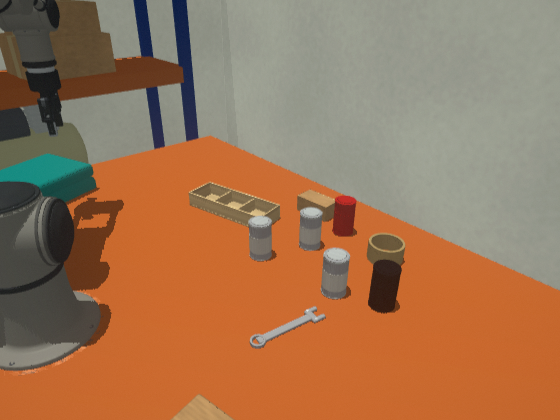

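Top view: three silver tins have lids at about (338,191), (316,252) and (421,234). The candidates to reject are the red can (341,136) and the black can (467,211). The bystanders are the tape (407,150), carton (284,136) and wrench (422,308), and the crate is at (211,218). The side view agrees, with silver tins at (311,229), (260,238) and (336,273).

```bash
cat > h.py <<'E'
import numpy as np,cv2
from workcell import r, command_gripper, optics
def ray(n,u,v,z):
    m=optics.camera_model(n);K,R,t=m["K"],m["R"],m["t"]
    c=-R.T@t; d=R.T@np.linalg.inv(K)@np.array([u,v,1.]); return c+d*(z-c[2])/d[2]
def cloud(n,d):
    m=optics.camera_model(n);K,R,t=m["K"],m["R"],m["t"]
    v,u=np.mgrid[:d.shape[0],:d.shape[1]]
    P=np.stack([(u-K[0,2])/K[0,0]*d,(v-K[1,2])/K[1,1]*d,d],-1)
    W=(P-t)@R; W[d==0]=np.nan; return W
E
python3 - <<'E'
from h import *
f=np.load("top0.npz");p,d=f["p"],f["d"];W=cloud("top",d)
hsv=cv2.cvtColor(p,cv2.COLOR_RGB2HSV)
print("silver lids, top: ")
h=W[...,2]; 
lid=((h>.09)&(h<.115)).astype(np.uint8)
n,L,st,c=cv2.connectedComponentsWithStats(lid)
for i in range(1,n):
    if st[i,4]<150: continue
    P=W[L==i]; cc=c[i]; 
    cnt=cv2.findContours((L==i).astype(np.uint8),0,2)[0][0]; (ex,ey),er=cv2.minEnclosingCircle(cnt)
    print(st[i,4],cc.round(1),"col",p[L==i].mean(0).round(),"depthmean",P.mean(0).round(4),"rng",np.ptp(P,axis=0).round(3),"ray",ray("top",ex,ey,.1).round(4))
# side lids
f=np.load("side0.npz");ps,ds=f["p"],f["d"];Ws=cloud("side",ds)
lid=((Ws[...,2]>.093)&(Ws[...,2]<.115)&(Ws[...,0]>.3)&(Ws[...,1]>-.5)&(Ws[...,1]<.4)).astype(np.uint8)
n,L,st,c=cv2.connectedComponentsWithStats(lid)
for i in range(1,n):
    if st[i,4]>60:
        P=Ws[L==i];mm=(P.min(0)+P.max(0))/2
        print("side",st[i,4],c[i].round(),mm.round(4))
# crate: light wood colour, rim height
roi=(W[...,1]>.0)&(W[...,1]<.42)&(W[...,0]<.62)&(W[...,0]>.3)
rim=roi&(h>.035)&(h<.055)
u=np.argwhere(rim);P=W[rim]
print("rim",len(P),P.mean(0),np.ptp(P,axis=0))
rect=cv2.minAreaRect(P[:,:2].astype(np.float32));print(rect)
whole=roi&(h>.003)&(h<.055);P=W[whole];print(cv2.minAreaRect(P[:,:2].astype(np.float32)))
print(np.percentile(h[roi&(h<.02)],[5,50,95]), "rim z",np.median(h[rim]))
# bystanders
lowm=((h>.012)&(h<.08)).astype(np.uint8)
n,L,st,c=cv2.connectedComponentsWithStats(lowm)
for i in range(1,n):
    if st[i,4]>80: print("low",st[i,4],c[i].round(),W[L==i].min(0).round(3),W[L==i].max(0).round(3))
crop=cv2.resize(p[100:290,290:500,::-1],None,fx=3.5,fy=3,interpolation=2);cv2.imwrite("pics/crop0.png",crop)
E
```

```text
silver lids, top: 
552 [340.9 136.6] col [173.  31.  27.] depthmean [ 0.7394 -0.1431  0.0992] rng [0.057 0.057 0.01 ] ray [ 0.7389 -0.1431  0.1   ]
581 [337.8 191.2] col [173. 169. 163.] depthmean [ 0.6201 -0.1319  0.0996] rng [0.057 0.055 0.012] ray [ 0.6198 -0.1318  0.1   ]
620 [467.1 210.9] col [23. 17. 16.] depthmean [ 0.5721 -0.3989  0.0994] rng [0.056 0.059 0.013] ray [ 0.5718 -0.3986  0.1   ]
619 [421.4 233.8] col [169. 166. 160.] depthmean [ 0.5264 -0.3011  0.0996] rng [0.056 0.057 0.014] ray [ 0.5261 -0.3006  0.1   ]
613 [316.4 252.4] col [182. 179. 172.] depthmean [ 0.4926 -0.0828  0.0998] rng [0.056 0.056 0.01 ] ray [ 0.4927 -0.0827  0.1   ]
190 [  7.1 402.6] col [ 27. 121. 109.] depthmean [0.2045 0.5481 0.0911] rng [0.063 0.037 0.004] ray [0.2074 0.5454 0.1   ]
side 1087 [469. 132.] [ 1.5422 -0.0054  0.104 ]
side 195 [345. 201.] [ 0.7383 -0.1462  0.0983]
side 226 [311. 213.] [ 0.6193 -0.1355  0.0979]
side 260 [260. 222.] [ 0.4917 -0.0869  0.0981]
side 368 [336. 256.] [ 0.5258 -0.3055  0.0977]
side 407 [387. 269.] [ 0.571  -0.4022  0.0985]
rim 847 [0.56142874 0.17386006 0.04200919] [0.12174721 0.28816638 0.01348078]
((0.5775994062423706, 0.15002918243408203), (0.09661342203617096, 0.2761463224887848), 14.237166404724121)
((0.46011433005332947, 0.20964886248111725), (0.41871556639671326, 0.3198055922985077), 89.98321533203125)
[-0.00306527 -0.00010953  0.00532176] rim z 0.04275515817598067
low 1410 [283. 136.] [ 0.731 -0.076  0.012] [0.799 0.037 0.055]
low 733 [406. 151.] [ 0.678 -0.342  0.012] [ 0.766 -0.253  0.051]
low 205 [335. 152.] [ 0.711 -0.166  0.012] [ 0.747 -0.115  0.08 ]
low 1658 [205. 218.] [0.498 0.005 0.012] [0.656 0.294 0.049]
low 126 [330. 203.] [ 0.592 -0.151  0.015] [ 0.63  -0.104  0.08 ]
low 300 [449. 217.] [ 0.544 -0.409  0.012] [ 0.598 -0.371  0.08 ]
low 209 [405. 238.] [ 0.498 -0.303  0.012] [ 0.553 -0.273  0.08 ]
low 1949 [ 27. 378.] [0.146 0.501 0.012] [0.324 0.587 0.08 ]
```

View pics/crop0.png

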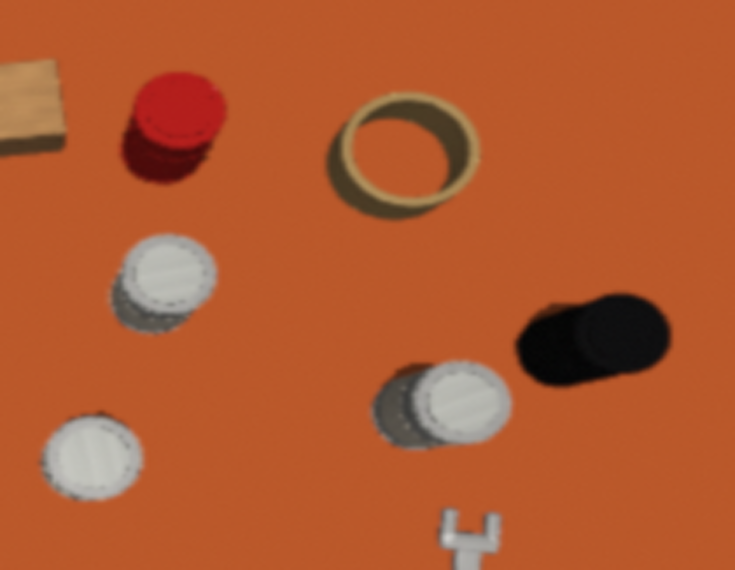

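The crop confirms the choice: there are three silver lids, and the red and black cans are the excluded look-alikes. Top and side positions agree to about 4 mm, lid heights are about 0.1 m, and the crate rectangle measures 97 x 276 mm at 14.2° yaw, all matching the given sizes. I'll heft the nearest tin first.

```bash
cat >> h.py <<'E'
from scipy.spatial.transform import Rotation as Ro
T={1:(.6197,-.1325),2:(.5260,-.3020),3:(.4923,-.0838)}
PHI={1:np.pi/2,2:0.1,3:np.pi/2}
CY=np.deg2rad(14.24); CC=np.array([.5776,.1500])
def cell(k): return CC+(k-1)*.09*np.array([-np.sin(CY),np.cos(CY)])
GZ=.074
def quat(phi,pos):
    best=None
    for a in (phi,phi+np.pi):
        y=np.array([np.cos(a),np.sin(a),0]);z=np.array([0,0,-1.]);x=np.cross(y,z)
        q=Ro.from_matrix(np.stack([x,y,z],1)).as_quat()
        s=r.solve_ik(np.array(pos),q)
        if s is None: continue
        c=np.abs(np.array(s)-r.read_state()["joint_positions"]).max()
        if best is None or c<best[0]: best=(c,q)
    return best[1]
def force(n=10):
    r.hold(.3);F=[]
    for _ in range(n): r.hold(.04);F.append(r.read_state()["contact_force"])
    return np.mean(F,0),np.std(F,0)
def tm(msg=""):
    s=r.read_state();print(msg,"t",round(s["time_s"],2),"eef",s["eef_pos"].round(4),"w",round(s["grip_width"],4),"F",s["contact_force"].round(2))
def heft(i):
    x,y=T[i];q=quat(PHI[i],[x,y,.14])
    r.reach([x,y,.22],q); r.move_straight([x,y,.14],q,speed=.15)
    f0,s0=force(); tm("above")
    hit=r.move_straight([x,y,GZ],q,speed=.08,max_force=8)
    if hit: tm("HIT"); return
    command_gripper(.04,60); tm("gripped")
    r.move_straight([x,y,.14],q,speed=.1)
    f1,s1=force();tm("lifted")
    print("tin",i,"f0",f0.round(2),s0.round(2),"f1",f1.round(2),s1.round(2),"kg",((f0-f1)[2]/9.81).round(3))
def setdown(x,y,z,phi=None):
    # from above; tin bottom = z
    q=r.read_state()["eef_rot"] if phi is None else quat(phi,[x,y,z+GZ+.07])
    p=r.read_state()["eef_pos"]
    if np.hypot(p[0]-x,p[1]-y)>.01:
        r.move_straight([p[0],p[1],.25],speed=.2)
        r.reach([x,y,.25],q)
    r.move_straight([x,y,z+GZ+.012],q,speed=.15)
    hit=r.move_straight([x,y,z+GZ-.004],q,speed=.03,max_force=3); tm(f"down {hit}")
    command_gripper(.085); tm("released")
    r.move_straight([x,y,z+GZ+.07],q,speed=.15)
E
python3 - <<'E'
from h import *
print([cell(k).round(3) for k in range(3)])
for k in range(3): print(quat(CY,[*cell(k),.25]).round(2))
heft(3)
p,d=optics.get_image("side");cv2.imwrite("pics/l3.png",p[:,:,::-1])
E
```

```text
[array([0.6  , 0.063]), array([0.578, 0.15 ]), array([0.555, 0.237])]
[0.61 0.79 0.   0.  ]
[0.61 0.79 0.   0.  ]
[0.61 0.79 0.   0.  ]
above t 3.72 eef [ 0.4923 -0.0838  0.14  ] w 0.0854 F [-0.19 -0.02 -0.57]
gripped t 5.08 eef [ 0.4926 -0.0839  0.0747] w 0.0549 F [-0.37 -0.    5.69]
lifted t 6.61 eef [ 0.4923 -0.0838  0.14  ] w 0.0549 F [-0.03 -1.18 -3.89]
tin 3 f0 [-0.01  0.07  0.27] [0.44 0.48 0.53] f1 [ 0.02 -0.11 -3.22] [0.43 0.48 0.48] kg 0.356
```

View pics/l3.png

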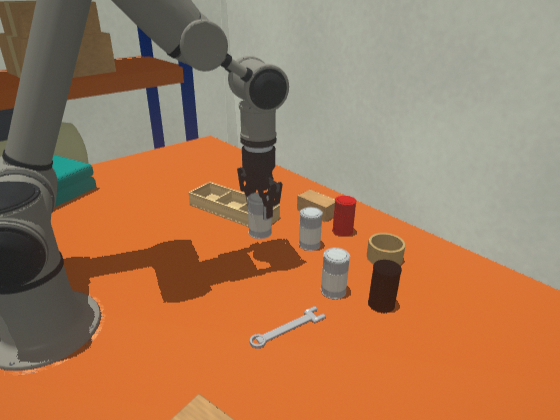

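The side view shows tin 3 held upright at (260,215), clear of the counter, with the others undisturbed. It weighs about 0.36 kg. I'll set it back and heft tin 1.

Run:
```python
from h import *
setdown(*T[3],0.0)
heft(1)
```

```text
down True t 7.61 eef [ 0.4928 -0.0844  0.0744] w 0.0552 F [-0.62 -2.04  3.4 ]
released t 8.02 eef [ 0.492  -0.0838  0.0736] w 0.0851 F [-0.06 -0.39  0.56]
above t 10.7 eef [ 0.6197 -0.1325  0.14  ] w 0.0848 F [-0.3   1.08  1.12]
gripped t 12.06 eef [ 0.6201 -0.1328  0.0749] w 0.0547 F [-0.84 -1.05  5.02]
lifted t 13.58 eef [ 0.6197 -0.1325  0.14  ] w 0.0548 F [-0.8   0.57 -3.05]
tin 1 f0 [-0.   -0.05  0.23] [0.35 0.56 0.42] f1 [-0.11  0.24 -3.29] [0.46 0.62 0.46] kg 0.359
```

Tins 1 and 3 both weigh about 0.36 kg, so neither can be 0.15 kg above the others. Tin 2 must be the heaviest, and I'll confirm that by hefting it. Tin 1 goes into the crate now.

Run:
```python
from h import *
setdown(*cell(2),.005,CY)
r.move_straight([*cell(2),.22],speed=.2)
heft(3)
p,d=optics.get_image("top");cv2.imwrite("pics/c1.png",p[:,:,::-1])
```

```text
down True t 17.32 eef [0.5562 0.2374 0.0795] w 0.0545 F [2.08 0.08 2.47]
released t 17.73 eef [0.5549 0.2371 0.0785] w 0.0851 F [0.18 0.76 0.4 ]
above t 21.5 eef [ 0.4923 -0.0838  0.14  ] w 0.0857 F [-0.38 -0.28 -0.13]
gripped t 22.86 eef [ 0.4926 -0.084   0.0747] w 0.0549 F [-1.14 -0.98  6.72]
lifted t 24.38 eef [ 0.4923 -0.0838  0.14  ] w 0.0549 F [-0.68 -0.12 -3.25]
tin 3 f0 [-0.05 -0.16 -0.01] [0.37 0.35 0.53] f1 [-0.28 -0.14 -3.13] [0.5  0.7  0.54] kg 0.318
```

View pics/c1.png

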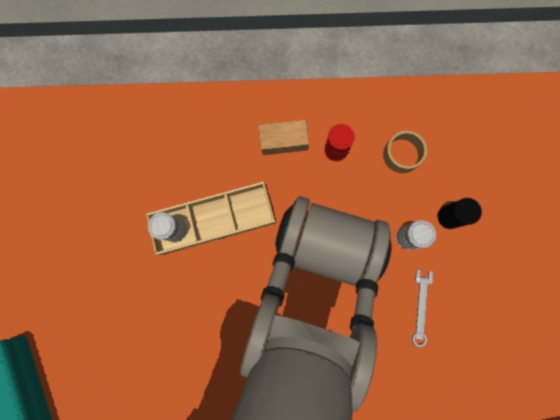

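Tin 1 stands in the left cell with its lid at (162,225), and the bystanders are unmoved. Next, tin 3 goes into cell 0 and I heft tin 2.

Run:
```python
from h import *
setdown(*cell(0),.005,CY)
r.move_straight([*cell(0),.22],speed=.2)
heft(2)
x,y=T[2]
r.move_straight([x,y,.30],speed=.15)
r.hold(.5);tm("end")
for n in("top","side"):
    p,d=optics.get_image(n);np.savez(n+"1.npz",p=p,d=d);cv2.imwrite(f"pics/{n}1.png",p[:,:,::-1])
```

```text
down True t 28.13 eef [0.6    0.0628 0.0797] w 0.0549 F [-1.2  -0.63  5.21]
released t 28.54 eef [0.5992 0.0628 0.0785] w 0.0849 F [-0.58 -0.56 -0.93]
above t 32.46 eef [ 0.526 -0.302  0.14 ] w 0.0852 F [ 0.17 -0.77 -0.35]
gripped t 33.82 eef [ 0.5265 -0.3022  0.0749] w 0.0552 F [1.52 0.61 5.26]
lifted t 35.34 eef [ 0.526 -0.302  0.14 ] w 0.0551 F [-0.54 -0.4  -8.22]
tin 2 f0 [0.02 0.2  0.3 ] [0.31 0.5  0.3 ] f1 [-0.16 -0.17 -7.34] [0.4  0.41 0.49] kg 0.778
end t 37.06 eef [ 0.526  -0.302   0.2999] w 0.0549 F [-1.23  0.26 -6.66]
```

View pics/top1.png

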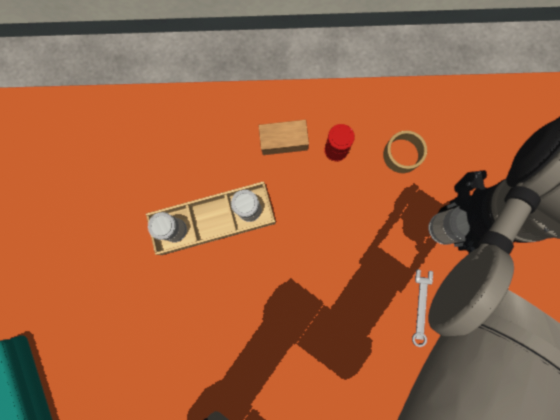

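View pics/side1.png

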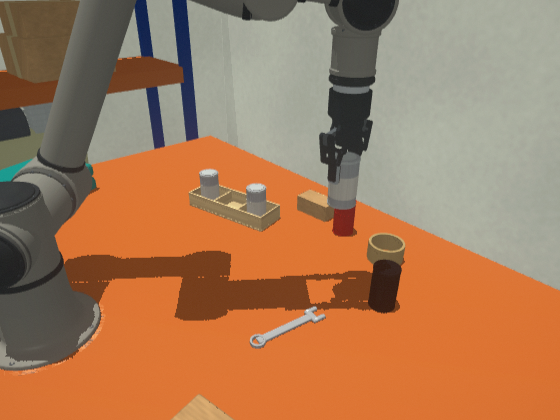

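The views show tins upright in the two end cells, with lids at (162,225) and (245,204). The third tin is held upright, around (343,180) in the side view, and the bystanders look unmoved. One numerical check before handing in.

Run:
```python
from h import *
W=cloud("top",np.load("top1.npz")["d"]);W0=cloud("top",np.load("top0.npz")["d"])
for (u,v),k in (((162,225),2),((245,204),0)):
    w=W[v-13:v+14,u-13:u+14].reshape(-1,3);w=w[(w[:,2]>.095)]
    print(k,cell(k).round(3),w.mean(0).round(4),"zstd",w[:,2].std().round(4),"n",len(w))
for nm,(a,b,c,e) in dict(carton=(118,157,255,312),tape=(128,176,383,430),wrench=(268,350,410,434)).items():
    print(nm,np.nanmean(np.abs(W-W0)[a:b,c:e,2]).round(4))
# held tin verticality & bottom in side view
d=np.load("side1.npz")["d"];S=cloud("side",d)
m=(np.hypot(S[...,0]-.526,S[...,1]+.302)<.04)&(S[...,2]>.15)&(S[...,2]<.27);P=S[m];print("held zmin",np.percentile(P[:,2],1).round(3))
for lo in(.19,.205,.23,.24): 
    q=P[(P[:,2]>lo)&(P[:,2]<lo+.012)];print(lo,q.mean(0).round(4),len(q))
s=r.read_state();print(s["time_s"],np.abs(s["dq"]).max(),s["eef_rot"].round(4))
r.finish_job()
```

```text
2 [0.555 0.237] [0.5552 0.2386 0.1046] zstd 0.0017 n 588
0 [0.6   0.063] [0.5983 0.0648 0.1046] zstd 0.0017 n 569
carton 0.0018
tape 0.0019
wrench 0.0427
held zmin 0.226
0.19 [nan nan nan] 0
0.205 [nan nan nan] 0
0.23 [ 0.5084 -0.3172  0.2361] 158
0.24 [ 0.509  -0.318   0.2462] 148
37.1583 0.0031791160099383584 [ 0.6709  0.7416 -0.     -0.    ]
the job is handed in; nothing more can be done<stdin>:12: RuntimeWarning: Mean of empty slice.
  ret = um.true_divide(
```

The job is done and handed in at 37.2 s of the 69 s allowed. I don't know the verdict, because the hand-in reports none.

- **Weights by feel:** the tin that started at (0.526, -0.302) is the heaviest at about 0.78 kg. The other two came out at about 0.36 kg and 0.32–0.36 kg.
- **Crate:** the two lighter tins were lowered slowly until they touched the crate floor, one in each end cell. Their lids sit at 0.105 m, level, and within 3 mm of the cell centres.
- **Held tin:** the heaviest is in the gripper with its underside at about 0.226 m, and the arm is still. It looks upright in the side view, and its side surface shifts only about 1 mm over 1 cm of height.
- **Bystanders:** the carton and tape depths are unchanged to 2 mm, which is camera noise. The wrench check failed, with a 43 mm depth difference. I put this down to the arm covering part of that area in the top view. In both pictures the wrench is where it started, and nothing touched it.

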